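# Clamp the ticket bundle in the bundle press

## Task

Push the ticket bundle lying loose on the base of the small grey bundle press back with the fingertips until it rests flat against the press's upright stop, then tighten the press by pushing the wings of its screw round clockwise (seen from above) with the fingertips, stroke after stroke, until the round pad bears firmly on the bundle and a moderate push turns the screw no further. Nothing is to be gripped, forced or lifted, and the coin rolls and the glue stick beside the press stay where they are; finish clear of everything.

Things in the scene. Friction and masses are not known exactly. Their poses are not given: they have to be found in the camera images.
- press: Grey press, fixed (mm). Origin: on the vertical screw axis at desk level. x points level from the open front to the stop at the back, y left, z up. Base plate x -130..68, y -58..58, top at z 10. Stop's flat face at x 26, 84 wide, up to z 60. A column behind it carries a 34 wide arm forward over the base, z 87..105, with a round nose of radius 19 about the screw axis. Sides and front are open.
- stop_face (a point): Middle of the stop's flat face, at x +26, y 0, z 35 mm in the press's frame, same axes as the press.
- ticket_bundle: Loose banded bundle of green tickets, 92 (x) by 90 (y) by 47 mm high, 0.2 to 0.4 kg, on the press's base plate, 20 to 40 mm short of the stop and slightly askew. Origin: centre of its underside. Home against the stop its origin is at x -20 and its front face at x -66 mm in the press's frame. Another bundle at the right of the desk is not part of the work.
- press_pad: Round steel pad of radius 21 mm and 6 mm thickness below the screw; it moves only up and down, 8 mm down for each clockwise turn of the screw. Origin: centre of its lower face. It meets the top of the bundle when this origin is at z 57 mm. It carries the wing screw.
- wing_screw (a joint): Turn of the wing screw, rad, growing clockwise seen from above. At 0 the wings lie along the press's y and the pad hangs 16 mm above the bundle. Starts between 3 and 6; the pad meets the bundle at about 12.6. It turns stiffly (about 2.5 N at a wing) and stays where it is left. Past 12.6 it soon resists: a 7 N push at a wing stops at about 13.2 and springs back to 13.0 when let go, which is firm.
- wing_mid (a point): Centre of the steel wing head, on the screw axis at half height of the wings; it sinks with the screw, from z 137 mm at joint value 0 to 121 at 12.6. Its y lies along the wings, z up. Two opposite upright rounded wings, each reaching 35 mm from the axis, 6 mm thick, from 12 mm below to 12 mm above this point; hub radius 9 mm. Free room all round them above the arm.
- coin_roll_a: Upright roll of coins, 26 mm diameter, 52 mm high, standing left of the press; leave alone. Origin: centre of its underside.
- coin_roll_b: A second upright roll of coins like the first, left of the press; leave alone. Origin: centre of its underside.
- glue_stick: Upright glue stick, 27 mm diameter, 92 mm high, standing right of the press; leave alone. Origin: centre of its underside.
Things that resemble listed ones, but are neither listed nor needed, are in the scene too. What is shaped like the ticket_bundle but red is not meant.

How it is judged:
On the way, in this order (a step that is already met when the one before it is completed fails the run):
1. the bundle is pushed flat against the stop, before the pad bears on it (x of ticket_bundle in the frame of press above -0.025 m and angle between the x axis of ticket_bundle and the x axis of press, either way round below 0.08 rad and contact force between press_pad and ticket_bundle below 0.5 N), for 0.1 s.
2. the screw is turned until the pad bears firmly on the bundle (contact force between press_pad and ticket_bundle above 5 N), for 0.2 s.
At the end, for the whole second after the job is handed in: The bundle rests against the stop (gap under 5 mm, turned less than 0.08 rad, within 25 mm of the middle), the pad presses on it with more than 5 N, and the screw and the bundle are at rest (contact force between press_pad and ticket_bundle above 5 N and x of ticket_bundle in the frame of press above -0.025 m and y of ticket_bundle in the frame of press between -0.025 and 0.025 m and angle between the x axis of ticket_bundle and the x axis of press, either way round below 0.08 rad and linear speed of ticket_bundle below 0.01 m/s and velocity of joint wing_screw between -0.05 and 0.05 rad/s); the robot touches nothing.
It fails at once if the bundle is lifted or tipped (height (world z) of ticket_bundle above 0.02 m or angle between ticket_bundle's own z axis and vertical above 0.15 rad).
It fails at once if a coin roll or the glue stick is moved or knocked over (distance of any of coin_roll_a, coin_roll_b, glue_stick from where it was at the start of the episode above 0.02 m or angle between any of coin_roll_a, coin_roll_b, glue_stick's own z axis and vertical above 0.5 rad).
It fails at once if the fingers grip or force the bundle or the screw (over 30 N) (contact force between the fingers and ticket_bundle above 30 N or contact force between the fingers and press_pad above 30 N).
It also fails if it takes over 72 s, if anything falls off the work surface, if the arm or the gripper's body presses on something with over 40 N, if the wrist force passes 120 N, or if a joint passes its speed limit or range.

## Robot

A 6-joint arm with a two-finger parallel gripper is mounted at the origin on a cart in front of the work surface, level with it; the furniture and walls round the work are solid. World frame = base frame: x ahead of the robot, y to its left, z up, the work surface at z = 0. Lengths are in m, angles in rad, forces in N, time in s.
With the tool pointing down it reaches from about 0.25 to 0.775 m from the base axis. Payload 4 kg.
Tool frame: the origin (TCP) lies on the centre line of the jaws, within the pads' length; the fingertips stand 22 mm ahead of it and the grasp point (between the pads) lies 3 mm ahead of it; z points along the fingers, y is the direction in which the jaws open and shut (so a half turn about z gives the same grasp; the last joint's range is limited). The gripper opens to 94 mm and grips with 3 to 60 N. Pads are 16 mm wide; open, the fingers measure 119 mm over their backs; the gripper's body (75 mm by 177 mm) begins 78 mm behind the grasp point.
Start: joints at [1.093, 0.087, 1.371, -0, 1.684, -0.103], TCP at [0.201, 0.512, 0.228] pointing down, gripper open.
Joint ranges: [-3.1, 3.1], [-0.76, 2.03], [0.27, 2.55], [-1.08, 4.22], [0.17, 2.65], [-2.57, 2.57]. Speed limits (rad/s): [2.79, 2.79, 3.14, 3.14, 3.14, 3.14].

## Interface

Orientations are given as [roll, pitch, yaw] about the fixed x, y, z axes, in that order (R = Rz(yaw) Ry(pitch) Rx(roll)).
In Python, from bench import robot gives the robot as it stands. The module is installed in compiled form; this text tells all that it offers.
- The arm moves only by the shell command python3 -m inch 'ROWS'. ROWS is JSON, a list of rows, each an object with "linear": the shift along the world's x, y, z scaled (see below), a list of three; "twist": the turn about the world's z scaled (see below); "gripper": the opening, from 0 (shut) to 1 (fully open). In form: [{"linear": [x, y, z], "twist": twist, "gripper": gripper}, ...]. A call has 1 to 10 rows; each row is the pose to reach, as a shift and turn from the pose commanded when the call began; what a row does not reach only later rows make up. The controller multiplies each number of a shift by 0.1 m and each number of a turn by 60 degrees. A row lasts 1/12 s, in which the tool goes at most 41.7 mm and 7.16 degrees, less where a joint would pass 70% of its speed; a pose out of reach is approached as far as the arm can. A call with a number of a shift or a turn outside -1 to 1 is refused whole. A call with a gripper value outside its range is refused whole. The fingers move at their own pace and stop on an object; the grip force is fixed at half the most. Time passes only in rows, so rows that repeat a pose let the fingers close. It gives the time, the measured TCP pose, the force and the opening at its end, in the units of the state.
- robot.get_obs(): the state, without advancing time (a new reading comes with each control period).
- robot.snapshot(name): name is "scene" or "top"; returns a dict with "image" (400x640x3 uint8, red, green, blue), "depth" (400x640 float32, m along the optical axis (not along the pixel's ray), 0 where there is no reading), "mtx" (3x3 intrinsics, pixels), "rvec" (rotation vector, rad) and "tvec" (3), from world to camera coordinates, as OpenCV has them. Camera axes: x right, y down, z forward; pixel columns grow to the right and rows downward; lengths in m; the calibration is good to about 2 mm. A picture is of the moment at which its call begins.
- robot.close_job(): hands the job in, once; it reports no verdict.
The state is a dict: "time": time; "joint_positions": joint angles; "qvel": joint speeds; "joint_torque": joint torques, N m; "tool_pos": TCP position; "ee_rot": TCP orientation; "wrist_force": force on the tool from outside, world axes, zero at the start; "wrist_torque": the same for the moment, N m; "width": finger opening in m.
Only numpy, scipy, OpenCV 4.12 (cv2) and the standard library are available. Lean on these libraries where they do the work, as an engineer would, in place of code of your own. Each camera call takes 0.05 s, during which the arm holds its last target.

## Working session

There is one attempt and no reset: what is moved stays moved. The work goes in short steps, Python scripts to look and compute and a shell command to move; the robot and the scene stay as the last step left them, time stands still between calls to the robot, and variables do not carry over. Pictures are saved under pics/ and viewed, and the job is handed in when it is done.

```bash
mkdir -p pics
cat > h.py <<'E'
import numpy as np, cv2
from bench import robot
def snap(cam,name):
    s=robot.snapshot(cam); cv2.imwrite(f'pics/{name}.png',s['image'][:,:,::-1]); np.savez(f'pics/{name}.npz',**s); return s
def load(n): return dict(np.load(f'pics/{n}.npz'))
def px(s,u,v,d=None,z=None):
    R=cv2.Rodrigues(s['rvec'])[0];t=np.ravel(s['tvec']);K=s['mtx']
    r=np.linalg.inv(K)@np.array([u,v,1.])
    C=-R.T@t; w=R.T@r
    if z is not None: return C+w*(z-C[2])/w[2]
    if d is None: d=s['depth'][int(round(v)),int(round(u))]
    return C+w*d
def proj(s,P):
    return cv2.projectPoints(np.array(P,float).reshape(-1,3),s['rvec'],s['tvec'],s['mtx'],None)[0].reshape(-1,2)
def cloud(s):
    R=cv2.Rodrigues(s['rvec'])[0];t=np.ravel(s['tvec']);K=s['mtx']
    v,u=np.mgrid[:400,:640]; d=s['depth']
    r=np.stack([u,v,np.ones_like(u)],-1)@np.linalg.inv(K).T*d[...,None]
    return (r-t)@R
E
python3 - <<'E'
from h import *
snap('scene','s0');snap('top','t0')
o=robot.get_obs()
for k in o: print(k,np.round(o[k],3))
E
```

```text
time 0.1
joint_positions [ 1.093  0.088  1.372 -0.     1.684 -0.103]
qvel [ 0.002 -0.004 -0.004  0.    -0.001  0.002]
joint_torque [ 3.0000e-03 -3.4125e+01 -3.0330e+01  7.2000e-02  3.0000e-02 -0.0000e+00]
tool_pos [0.201 0.511 0.226]
ee_rot [-3.14  -0.     2.767]
wrist_force [-0.138  0.344 -1.12 ]
wrist_torque [-0.003 -0.033  0.002]
width 0.094
```

View pics/s0.png

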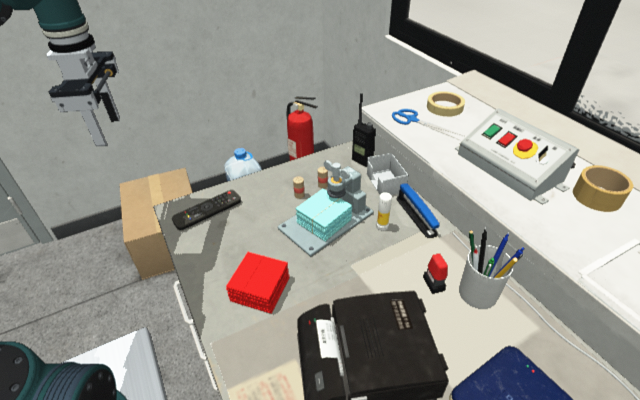

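View pics/t0.png

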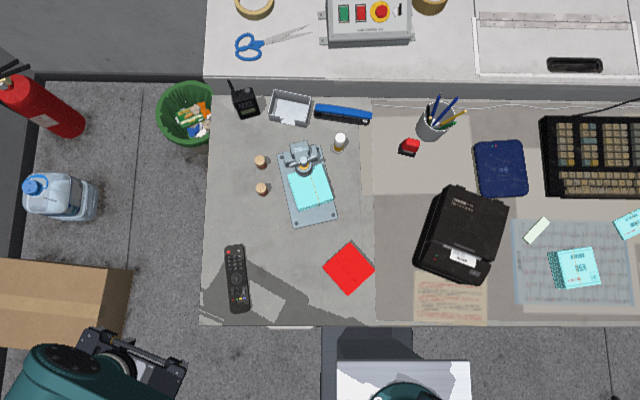

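Run:
```python
from h import *
t=load('t0'); s=load('s0')
cv2.imwrite('pics/t0c.png',cv2.resize(t['image'][120:240,240:360,::-1],None,fx=5,fy=5,interpolation=cv2.INTER_CUBIC))
cv2.imwrite('pics/s0c.png',cv2.resize(s['image'][145:265,265:415,::-1],None,fx=5,fy=5,interpolation=cv2.INTER_CUBIC))
for n in (t,s):
  R=cv2.Rodrigues(n['rvec'])[0]; print(-R.T@n['tvec'].ravel(), R[2], n['mtx'][0,0])
```

```text
[0.34433094 0.22361791 1.05811809] [ 0.19470647 -0.02622858 -0.98051081] 423.8201764107482
[ 0.24456711 -0.36267746  0.67151943] [ 0.34861837  0.66272103 -0.6627715 ] 411.97827138349743
```

View pics/t0c.png

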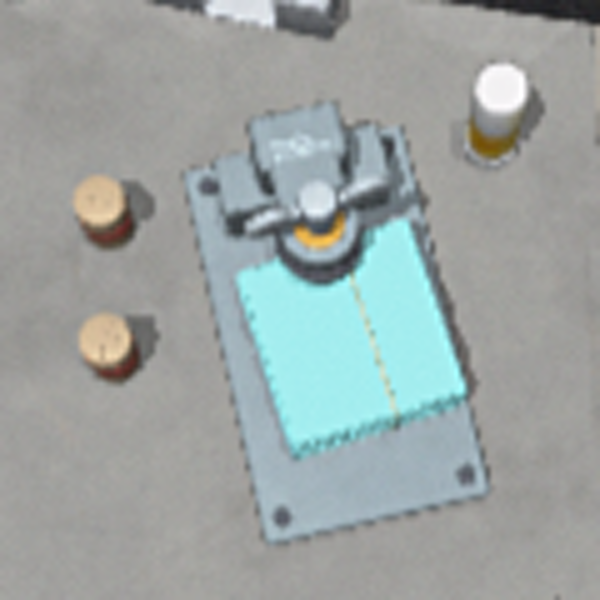

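View pics/s0c.png

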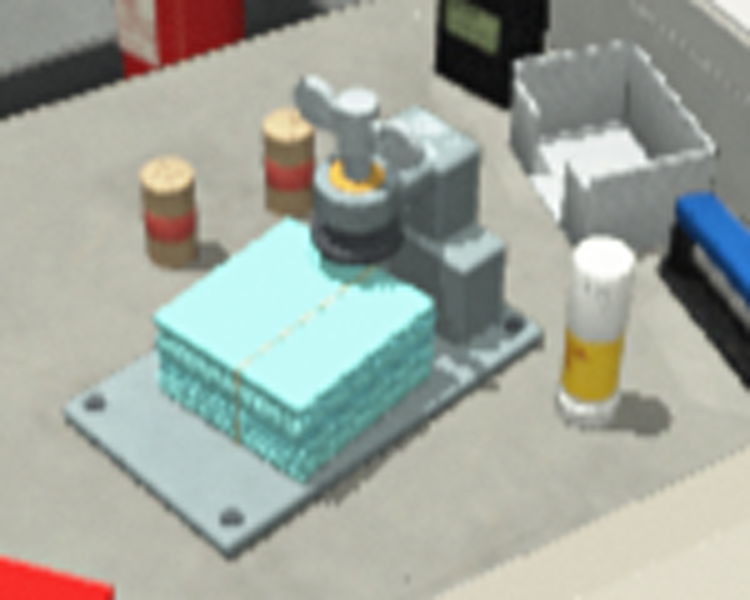

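Run:
```python
from h import *
from scipy.optimize import least_squares
t=load('t0'); s=load('s0')
ct=lambda p:(np.array(p,float)+.5)/5-.5+[240,120]
cs=lambda p:(np.array(p,float)+.5)/5-.5+[265,145]
def T(p,L): 
  c,n=np.cos(p[2]),np.sin(p[2]); L=np.array(L,float)
  return np.c_[p[0]+c*L[:,0]-n*L[:,1],p[1]+n*L[:,0]+c*L[:,1],L[:,2]]
base=np.array([[68,58,10],[68,-58,10],[-130,-58,10],[-130,58,10]])/1e3
obt=ct([[185,172],[402,127],[490,490],[265,542]])
obs=cs([[541,330],[230,547],[66,410]]) # br, fr, fl
for p in obt: print(px(t,*p,z=.01))
f=lambda p:np.r_[(proj(t,T(p,base))-obt).ravel(),(proj(s,T(p,base[[1,2,3]]))-obs).ravel()]
x0=px(t,*obt.mean(0),z=.01)
r=least_squares(f,[x0[0],x0[1],0.2]); P=r.x; print('press',P,r.fun.round(1))
bt=ct([[240,270],[408,222],[466,395],[292,455]])
bs=cs([[292,220],[437,305],[305,410],[157,320]])
B=np.array([[46,45,57],[46,-45,57],[-46,-45,57],[-46,45,57]])/1e3
for n,c,o in((t,'t',bt),(s,'s',bs)):
  f=lambda p:(proj(n,T(p,B))-o).ravel()
  r=least_squares(f,[P[0],P[1],P[2]]); print(c,r.x,r.fun.round(1))
f=lambda p:np.r_[(proj(s,T(p,B))-bs).ravel(),(proj(t,T(p,B))-bt).ravel()]
r=least_squares(f,[P[0],P[1],P[2]]); b=r.x
d=b[:2]-P[:2];c,n=np.cos(P[2]),np.sin(P[2])
print('bundle in press',c*d[0]+n*d[1],-n*d[0]+c*d[1],b[2]-P[2])
# coins and glue
for nme,u,z in(('ca',(100,200),.052),('cb',(107,340),.052),('gl',(500,88),.092)):
  w=px(t,*ct(u),z=z); d=w[:2]-P[:2]; print(nme,w,'press frame',c*d[0]+n*d[1],-n*d[0]+c*d[1])
# wings
for u in((258,222),(375,190),(318,200)):
  w=px(t,*ct(u),z=.145); d=w[:2]-P[:2]; print('wing',w,'pf',c*d[0]+n*d[1],-n*d[0]+c*d[1])
```

```text
[0.6524154  0.31376653 0.01      ]
[0.67797753 0.20275794 0.01      ]
[0.48964819 0.15767357 0.01      ]
[0.46271393 0.26931261 0.01      ]
press [0.60028659 0.24202846 0.23872629] [-0.3 -0.1  0.4 -0.8  1.1  0.8  0.7  1.   1.3 -1.2 -0.2 -0.3 -1.1 -1.5]
t [0.55812877 0.22738448 0.31266095] [-1.1  0.6  0.7 -0.4  0.7  0.4 -0.4 -0.6]
s [0.55901691 0.22307083 0.33718934] [-0.1 -0.7  1.3 -0.5 -0.   1.1 -1.1 -0.2]
bundle in press -0.04406075381928997 -0.006203038698454663 0.08567723960960338
ca [0.62529026 0.35129871 0.052     ] press frame 0.05013318107977513 0.10025884580604795
cb [0.55527674 0.34556474 0.052     ] press frame -0.0192506361806176 0.1112432471752542
gl [0.67195602 0.15766292 0.092     ] press frame 0.04968736443980255 -0.09892025766609841
wing [0.59008714 0.26919627 0.145     ] pf -0.0034859453626068064 0.02880914218900523
wing [0.60549976 0.217325   0.145     ] pf -0.0007761814770539483 -0.025235599051565277
wing [0.60055212 0.24269111 0.145     ] pf 0.00041469268322774785 0.0005810663026138028
```

```bash
cat >> h.py <<'E'
P=np.array([0.6003,0.2420,0.235])
def p2w(x,y):
    c,n=np.cos(P[2]),np.sin(P[2]); return np.array([P[0]+c*x-n*y,P[1]+n*x+c*y])
def w2p(w):
    d=np.array(w[:2])-P[:2];c,n=np.cos(P[2]),np.sin(P[2]); return np.array([c*d[0]+n*d[1],-n*d[0]+c*d[1]])
E
python3 - <<'E'
from h import *
print(p2w(-.122,-.005),p2w(-.074,-.005), np.degrees(3.377-2.767)/60, (p2w(1,0)-p2w(0,0)))
E
python3 -m inch '[{"linear":[0.25,-0.25,0],"twist":0.12,"gripper":0.53},{"linear":[0.5,-0.5,0],"twist":0.24,"gripper":0.53},{"linear":[0.75,-0.75,0],"twist":0.36,"gripper":0.53},{"linear":[1,-1,0],"twist":0.48,"gripper":0.53},{"linear":[1,-1,0],"twist":0.583,"gripper":0.53}]'
```

```text
[0.48281747 0.20873058] [0.52949815 0.21990705] 0.5825070917163369 [0.97251434 0.23284299]
time: 0.52
tool_pos: [0.3045, 0.4082, 0.227]
ee_rot: [-3.139, 0.001, -2.917]
wrist_force: [-0.8, 0.1, -0.5]
width: 0.0638
```

```bash
python3 -m inch '[{"linear":[0.25,-0.25,0],"twist":0,"gripper":0.53},{"linear":[0.5,-0.5,0],"twist":0,"gripper":0.53},{"linear":[0.75,-0.75,0],"twist":0,"gripper":0.53},{"linear":[0.92,-1,0],"twist":0,"gripper":0.53}]' && python3 -m inch '[{"linear":[0.25,-0.25,0],"twist":0,"gripper":0.53},{"linear":[0.5,-0.5,0],"twist":0,"gripper":0.53},{"linear":[0.75,-0.8,0],"twist":0,"gripper":0.53},{"linear":[0.87,-1,-0.1],"twist":0,"gripper":0.53},{"linear":[0.87,-1,-0.5],"twist":0,"gripper":0.53},{"linear":[0.87,-1,-0.9],"twist":0,"gripper":0.53},{"linear":[0.87,-1,-0.9],"twist":0,"gripper":0.53},{"linear":[0.87,-1,-0.9],"twist":0,"gripper":0.53}]'
```

```text
time: 0.85
tool_pos: [0.3947, 0.3103, 0.2268]
ee_rot: [-3.141, -0.001, -2.918]
wrist_force: [-0.2, 0.6, 0.2]
width: 0.0499
time: 1.52
tool_pos: [0.4779, 0.2109, 0.1344]
ee_rot: [-3.141, -0.008, -2.918]
wrist_force: [0.1, -0.2, 0.6]
width: 0.05
```

Run:
```python
from h import *
s=snap('scene','s1');t=snap('top','t1')
a=cv2.resize(s['image'][110:260,240:440,::-1],None,fx=3,fy=3)
cv2.imwrite('pics/s1c.png',a)
cv2.imwrite('pics/t1c.png',cv2.resize(t['image'][120:240,240:360,::-1],None,fx=5,fy=5))
o=robot.get_obs();print(o['tool_pos'],o['ee_rot'],w2p(o['tool_pos']),o['width'])
```

```text
[0.48169904 0.21256108 0.14011254] [ 3.14115027  0.00388059 -2.91718234] [-0.12219578 -0.00101437] 0.05001697380378954
```

View pics/s1c.png

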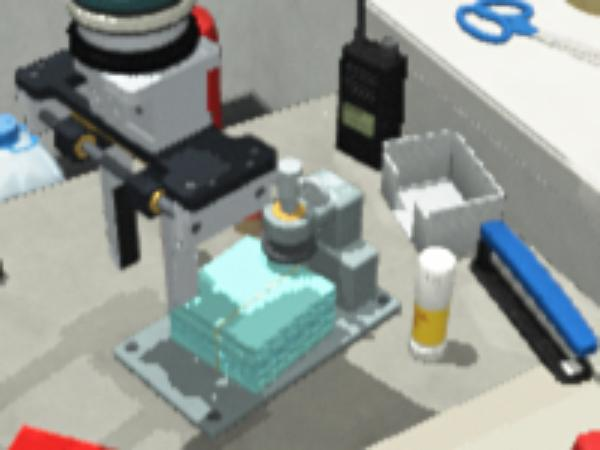

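The picture shows the gripper ahead of the bundle's front face (around crop px 185,300), with the fingers clear of it. Next I descend and look before pushing.

```bash
python3 -m inch '[{"linear":[0,-0.03,-0.4],"twist":0.01,"gripper":0.53},{"linear":[0,-0.03,-0.75],"twist":0.01,"gripper":0.53},{"linear":[0,-0.03,-0.84],"twist":0.01,"gripper":0.53},{"linear":[0,-0.03,-0.84],"twist":0.01,"gripper":0.53},{"linear":[0,-0.03,-0.84],"twist":0.01,"gripper":0.53}]'
python3 - <<'E'
from h import *
t=snap('top','t1');s=snap('scene','s1')
cv2.imwrite('pics/t1c.png',cv2.resize(t['image'][120:240,240:360,::-1],None,fx=5,fy=5))
cv2.imwrite('pics/s1c.png',cv2.resize(s['image'][110:260,240:440,::-1],None,fx=3,fy=3))
o=robot.get_obs();print(o['tool_pos'],o['ee_rot'],w2p(o['tool_pos']),o['wrist_force'])
E
```

```text
time: 2.03
tool_pos: [0.4821, 0.2097, 0.0563]
ee_rot: [3.141, 0.004, -2.907]
wrist_force: [0.7, -0.1, 0.0]
width: 0.0499
[0.48283877 0.2098218  0.05716824] [ 3.14106932  0.00643371 -2.90685406] [-0.1217252  -0.00394374] [-0.59124303 -0.30825973 -0.70074064]
```

View pics/s1c.png

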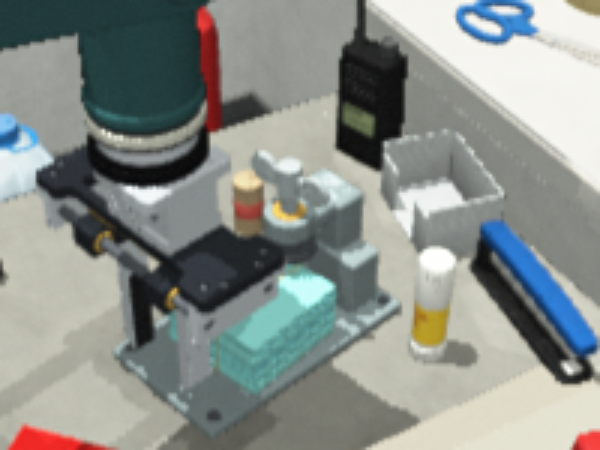

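View pics/t1c.png

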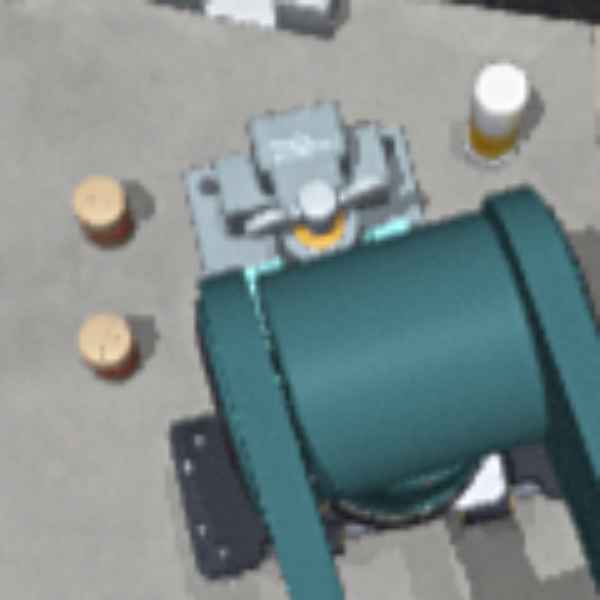

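```bash
python3 -m inch '[{"linear":[0.097,0.023,0],"twist":0,"gripper":0.53},{"linear":[0.156,0.037,0],"twist":0,"gripper":0.53},{"linear":[0.185,0.044,0],"twist":0,"gripper":0.53},{"linear":[0.214,0.051,0],"twist":0,"gripper":0.53},{"linear":[0.243,0.058,0],"twist":0,"gripper":0.53},{"linear":[0.272,0.065,0],"twist":0,"gripper":0.53},{"linear":[0.301,0.072,0],"twist":0,"gripper":0.53},{"linear":[0.33,0.079,0],"twist":0,"gripper":0.53},{"linear":[0.36,0.086,0],"twist":0,"gripper":0.53},{"linear":[0.389,0.093,0],"twist":0,"gripper":0.53}]'; python3 -m inch '[{"linear":[0.02,0.005,0],"twist":0,"gripper":0.53},{"linear":[0.029,0.007,0],"twist":0,"gripper":0.53},{"linear":[0.029,0.007,0],"twist":0,"gripper":0.53}]'
python3 - <<'E'
from h import *
o=robot.get_obs();print(o['tool_pos'],o['ee_rot'],w2p(o['tool_pos']),o['wrist_force'])
E
```

```text
time: 2.97
tool_pos: [0.5193, 0.218, 0.0532]
ee_rot: [-3.141, -0.001, -2.907]
wrist_force: [-2.2, 0.9, -0.2]
width: 0.0498
time: 3.22
tool_pos: [0.5225, 0.2187, 0.0533]
ee_rot: [-3.141, 0.0, -2.907]
wrist_force: [-1.2, 0.5, -0.7]
width: 0.0494
[0.52249865 0.21874017 0.05332717] [-3.14143822e+00  2.56391011e-04 -2.90738199e+00] [-0.08107882 -0.00450502] [-1.19596274  0.49603517 -0.68838701]
```

```bash
python3 -m inch '[{"linear":[0.02,0.005,0],"twist":0,"gripper":0.53},{"linear":[0.04,0.01,0],"twist":0,"gripper":0.53},{"linear":[0.04,0.01,0],"twist":0,"gripper":0.53}]'; python3 -m inch '[{"linear":[0.01,0.0025,0],"twist":0,"gripper":0.53},{"linear":[0.02,0.005,0],"twist":0,"gripper":0.53},{"linear":[0.02,0.005,0],"twist":0,"gripper":0.53}]';python3 -m inch '[{"linear":[0.01,0.0025,0],"twist":0,"gripper":0.53},{"linear":[0.01,0.0025,0],"twist":0,"gripper":0.53}]'
```

```text
time: 3.47
tool_pos: [0.5266, 0.2199, 0.0535]
ee_rot: [3.142, 0.001, -2.907]
wrist_force: [-0.7, -0.2, -0.7]
width: 0.0496
time: 3.72
tool_pos: [0.5282, 0.2203, 0.0535]
ee_rot: [-3.142, -0.0, -2.907]
wrist_force: [-1.7, -0.4, -1.0]
width: 0.05
time: 3.88
tool_pos: [0.5281, 0.2203, 0.0535]
ee_rot: [-3.141, -0.003, -2.907]
wrist_force: [-3.7, -2.1, 2.6]
width: 0.05
```

```bash
python3 -m inch '[{"linear":[0.01,0.0025,0],"twist":0,"gripper":0.53},{"linear":[0.01,0.0025,0],"twist":0,"gripper":0.53}]';python3 -m inch '[{"linear":[0.01,0.0025,0],"twist":0,"gripper":0.53},{"linear":[0.01,0.0025,0],"twist":0,"gripper":0.53}]'
```

```text
time: 4.05
tool_pos: [0.5282, 0.2203, 0.0536]
ee_rot: [-3.141, -0.005, -2.907]
wrist_force: [-7.3, -3.4, 3.8]
width: 0.0497
time: 4.22
tool_pos: [0.5282, 0.2203, 0.0535]
ee_rot: [-3.141, -0.007, -2.907]
wrist_force: [-9.5, -2.4, 6.1]
width: 0.0499
```

```bash
python3 -m inch '[{"linear":[-0.2,-0.047,0],"twist":0,"gripper":0.53},{"linear":[-0.5,-0.12,0],"twist":0,"gripper":0.53},{"linear":[-0.8,-0.2,0.1],"twist":0,"gripper":0.5},{"linear":[-0.9,-0.2,0.5],"twist":0,"gripper":0.45},{"linear":[-0.9,-0.2,0.95],"twist":0,"gripper":0.45},{"linear":[-0.9,-0.2,1],"twist":0,"gripper":0.45}]';python3 -m inch '[{"linear":[-0.2,0,0.3],"twist":0,"gripper":0.45},{"linear":[-0.5,0,0.5],"twist":0,"gripper":0.45},{"linear":[-0.5,0,0.5],"twist":0,"gripper":0.45},{"linear":[-0.5,0,0.5],"twist":0,"gripper":0.45}]'
python3 - <<'E'
from h import *
t=snap('top','t2');s=snap('scene','s2')
cv2.imwrite('pics/t2c.png',cv2.resize(t['image'][120:240,240:360,::-1],None,fx=5,fy=5,interpolation=cv2.INTER_CUBIC))
cv2.imwrite('pics/s2c.png',cv2.resize(s['image'][145:265,265:415,::-1],None,fx=5,fy=5,interpolation=cv2.INTER_CUBIC))
o=robot.get_obs();print(o['tool_pos'],o['ee_rot'],o['width'])
E
```

```text
time: 4.72
tool_pos: [0.4442, 0.2023, 0.161]
ee_rot: [3.14, 0.014, -2.907]
wrist_force: [0.7, 0.4, 2.0]
width: 0.0425
time: 5.05
tool_pos: [0.3923, 0.2018, 0.2059]
ee_rot: [3.141, 0.007, -2.906]
wrist_force: [0.2, 0.1, 0.2]
width: 0.0423
[0.39174863 0.20112654 0.20297986] [-3.14154228e+00  8.07226652e-04 -2.90724202e+00] 0.04217221630789119
```

View pics/s2c.png

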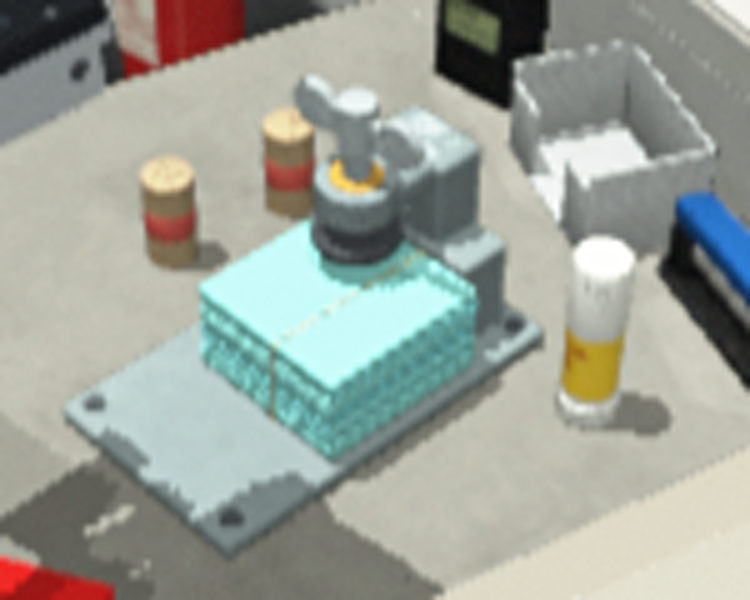

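View pics/t2c.png

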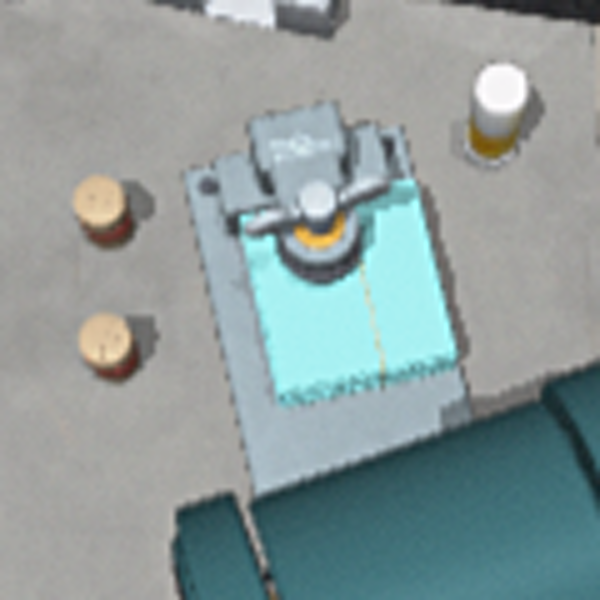

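Run:
```python
from h import *
from scipy.optimize import least_squares
t=load('t2'); s=load('s2')
ct=lambda p:(np.array(p,float)+.5)/5-.5+[240,120]
cs=lambda p:(np.array(p,float)+.5)/5-.5+[265,145]
B=np.array([[46,45,57],[46,-45,57],[-46,-45,57],[-46,45,57]])/1e3
def T(p,L): 
  c,n=np.cos(p[2]),np.sin(p[2])
  return np.c_[p[0]+c*L[:,0]-n*L[:,1],p[1]+n*L[:,0]+c*L[:,1],L[:,2]]
bt=ct([[410,180],[460,358],[278,403]]);bs=cs([[475,290],[333,390],[202,290]])
f=lambda p:np.r_[(proj(t,T(p,B[1:]))-bt).ravel(),(proj(s,T(p,B[1:]))-bs).ravel()]
r=least_squares(f,[.58,.24,.23]);print(r.x,w2p(r.x),r.x[2]-P[2],r.fun.round(1))
for u in((252,228),(383,186)):
 print(w2p(px(t,*ct(u),z=.137)))
C=cloud(t); w=(C[...,2]>.113)&(C[...,2]<.17)&(np.hypot(C[...,0]-P[0],C[...,1]-P[1])<.05)
pts=C[w]; print(w.sum(), pts[:,2].max()); L=np.array([w2p(p) for p in pts]); print(L.mean(0)); 
u,sv,vt=np.linalg.svd(L-L.mean(0));print(vt[0],L.min(0),L.max(0))
```

```text
[0.58105969 0.22903547 0.25706324] [-0.02173017 -0.00812823] 0.022063236994158852 [ 1.  -0.4  0.5 -0.3  0.6 -0.4  0.9 -0.8 -0.3 -0.3 -2.4 -0.8]
[-0.00353437  0.03192637]
[ 0.00255057 -0.02973005]
165 0.14915288809797542
[-0.00041893  0.00146236]
[-0.11913865  0.99287763] [-0.00837894 -0.03241432] [0.00917664 0.03451651]
```

Bundle seated: fit gives x −21.7 mm, y −8 mm and yaw +0.02, and the push met about 10 N at the stop. The wings read at about 3.02 rad. Now I move over the screw axis and turn to get behind the wings.

```bash
python3 -m inch '[{"linear":[0.35,0.07,0],"twist":0.11,"gripper":0.45},{"linear":[0.7,0.14,0.05],"twist":0.22,"gripper":0.45},{"linear":[1,0.2,0.05],"twist":0.33,"gripper":0.45}]';python3 -m inch '[{"linear":[0.35,0.07,0],"twist":0.11,"gripper":0.45},{"linear":[0.7,0.14,0],"twist":0.22,"gripper":0.45},{"linear":[1,0.2,0],"twist":0.32,"gripper":0.45},{"linear":[1,0.2,0],"twist":0.32,"gripper":0.45},{"linear":[1,0.2,0],"twist":0.32,"gripper":0.45}]'
python3 - <<'E'
from h import *
t=snap('scene','s3')
cv2.imwrite('pics/s3c.png',cv2.resize(t['image'][110:260,240:440,::-1],None,fx=4,fy=4))
o=robot.get_obs();print(o['tool_pos'],o['ee_rot'],o['width'],w2p(o['tool_pos']),o['joint_positions'])
E
```

```text
time: 5.4
tool_pos: [0.4933, 0.2211, 0.2069]
ee_rot: [3.141, -0.001, -2.556]
wrist_force: [-0.9, -0.3, 0.3]
width: 0.042
time: 5.82
tool_pos: [0.5921, 0.2405, 0.2038]
ee_rot: [3.138, -0.006, -2.229]
wrist_force: [-0.4, 0.5, -1.1]
width: 0.042
[0.59118749 0.24059055 0.20535695] [ 3.13856931 -0.00406917 -2.22845636] 0.042349563185713 [-0.00919022  0.00075107] [ 2.97637573e-01  2.93450731e-01  1.17363681e+00  1.19840419e-04
  1.67957310e+00 -2.18627619e+00]
```

View pics/s3c.png

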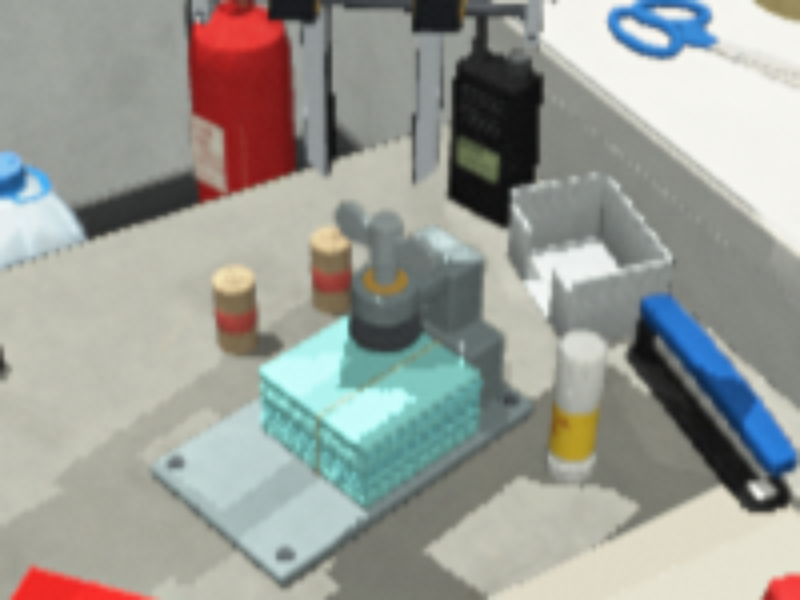

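```bash
python3 -m inch '[{"linear":[0.091,0.014,0],"twist":0,"gripper":0.45},{"linear":[0.091,0.014,0],"twist":0,"gripper":0.45},{"linear":[0.091,0.014,-0.2],"twist":0,"gripper":0.45},{"linear":[0.091,0.014,-0.4],"twist":0,"gripper":0.45},{"linear":[0.091,0.014,-0.64],"twist":0,"gripper":0.45},{"linear":[0.091,0.014,-0.64],"twist":0,"gripper":0.45},{"linear":[0.091,0.014,-0.64],"twist":0,"gripper":0.45}]'
python3 - <<'E'
from h import *
t=snap('scene','s4');u=snap('top','t4')
cv2.imwrite('pics/s4c.png',cv2.resize(t['image'][110:260,240:440,::-1],None,fx=4,fy=4))
o=robot.get_obs();print(o['tool_pos'],o['ee_rot'],o['width'],w2p(o['tool_pos']),o['wrist_force'],o['wrist_torque'])
E
```

```text
time: 6.45
tool_pos: [0.5985, 0.2421, 0.1436]
ee_rot: [3.14, -0.003, -2.227]
wrist_force: [0.9, -0.3, 0.7]
width: 0.0424
[0.60019375 0.24257855 0.14648582] [-3.14058733e+00  1.57736013e-03 -2.22664910e+00] 0.04217008959390437 [3.13817048e-05 5.87391485e-04] [0.23331621 0.51242947 0.38606692] [0.04581037 0.03192618 0.03033352]
```

View pics/s4c.png

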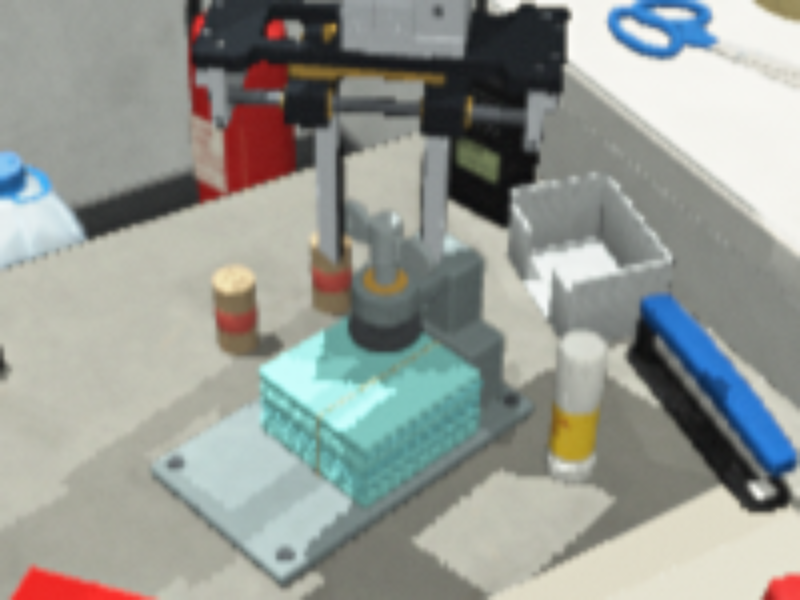

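```bash
python3 -m inch '[{"linear":[0,0,-0.03],"twist":-0.08,"gripper":0.45},{"linear":[0,0,-0.03],"twist":-0.16,"gripper":0.45},{"linear":[0,0,-0.03],"twist":-0.24,"gripper":0.45},{"linear":[0,0,-0.03],"twist":-0.32,"gripper":0.45},{"linear":[0,0,-0.03],"twist":-0.4,"gripper":0.45},{"linear":[0,0,-0.03],"twist":-0.48,"gripper":0.45},{"linear":[0,0,-0.03],"twist":-0.5,"gripper":0.45}]'
python3 - <<'E'
from h import *
t=snap('scene','s5')
cv2.imwrite('pics/s5c.png',cv2.resize(t['image'][110:260,240:440,::-1],None,fx=4,fy=4))
o=robot.get_obs();print(o['tool_pos'],o['ee_rot'],o['width'],w2p(o['tool_pos']),o['wrist_force'],o['wrist_torque'])
E
```

```text
time: 7.13
tool_pos: [0.6008, 0.2427, 0.1435]
ee_rot: [-3.141, 0.003, -2.752]
wrist_force: [0.5, -0.2, -1.1]
width: 0.0419
[0.60085429 0.24265704 0.14349182] [-3.14132364e+00  2.90756057e-03 -2.75082229e+00] 0.042464354229797066 [0.00069204 0.00050992] [ 0.50883363 -0.09740052 -0.4807885 ] [ 0.07410862 -0.06356277  0.03001145]
```

View pics/s5c.png

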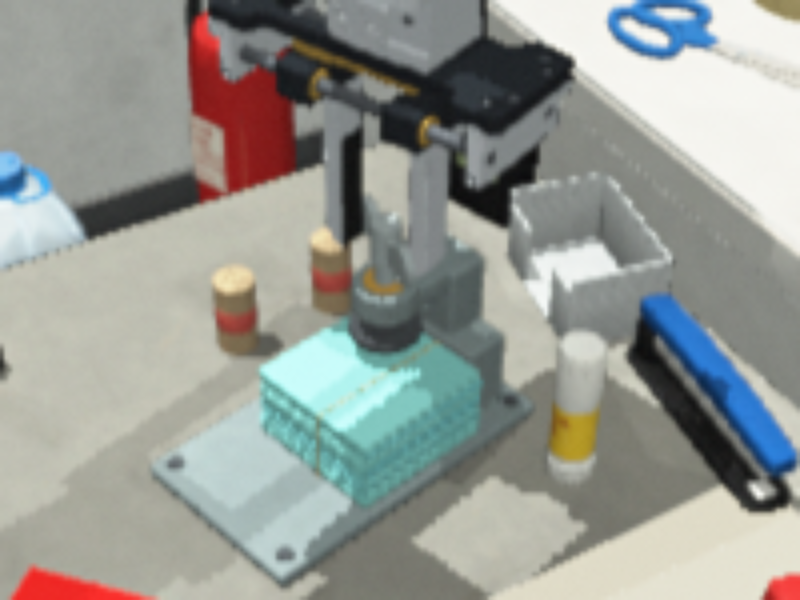

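```bash
python3 -m inch '[{"linear":[0,0,0],"twist":-0.11,"gripper":0.45},{"linear":[0,0,0],"twist":-0.22,"gripper":0.45},{"linear":[0,0,0],"twist":-0.33,"gripper":0.45},{"linear":[0,0,0],"twist":-0.44,"gripper":0.45},{"linear":[0,0,0],"twist":-0.55,"gripper":0.45},{"linear":[0,0,0],"twist":-0.66,"gripper":0.45},{"linear":[0,0,0],"twist":-0.77,"gripper":0.45},{"linear":[0,0,0],"twist":-0.88,"gripper":0.45},{"linear":[0,0,0],"twist":-1,"gripper":0.45}]'; python3 -m inch '[{"linear":[0,0,0],"twist":-0.11,"gripper":0.45},{"linear":[0,0,0],"twist":-0.22,"gripper":0.45},{"linear":[0,0,0],"twist":-0.33,"gripper":0.45},{"linear":[0,0,0],"twist":-0.44,"gripper":0.45},{"linear":[0,0,0],"twist":-0.55,"gripper":0.45},{"linear":[0,0,0],"twist":-0.66,"gripper":0.45},{"linear":[0,0,0],"twist":-0.77,"gripper":0.45},{"linear":[0,0,0],"twist":-0.88,"gripper":0.45},{"linear":[0,0,0],"twist":-1,"gripper":0.45}]'
```

```text
time: 7.93
tool_pos: [0.6012, 0.2421, 0.1428]
ee_rot: [3.14, 0.003, 2.482]
wrist_force: [1.4, -0.8, -1.2]
width: 0.042
time: 8.68
tool_pos: [0.6006, 0.2419, 0.1425]
ee_rot: [3.14, 0.001, 1.436]
wrist_force: [0.3, -1.0, -1.4]
width: 0.0419
```

```bash
python3 -m inch '[{"linear":[0,0,0],"twist":-0.11,"gripper":0.45},{"linear":[0,0,0],"twist":-0.22,"gripper":0.45},{"linear":[0,0,0],"twist":-0.33,"gripper":0.45},{"linear":[0,0,0],"twist":-0.44,"gripper":0.45},{"linear":[0,0,0],"twist":-0.55,"gripper":0.45},{"linear":[0,0,0],"twist":-0.66,"gripper":0.45},{"linear":[0,0,0],"twist":-0.77,"gripper":0.45},{"linear":[0,0,0],"twist":-0.88,"gripper":0.45},{"linear":[0,0,0],"twist":-1,"gripper":0.45}]'; python3 -m inch '[{"linear":[0,0,0],"twist":-0.11,"gripper":0.45},{"linear":[0,0,0],"twist":-0.22,"gripper":0.45},{"linear":[0,0,0],"twist":-0.33,"gripper":0.45},{"linear":[0,0,0],"twist":-0.42,"gripper":0.45},{"linear":[0,0,0],"twist":-0.42,"gripper":0.45},{"linear":[0,0,0],"twist":-0.42,"gripper":0.45}]';  python3 - <<'E'
from h import *
t=snap('scene','s6')
cv2.imwrite('pics/s6c.png',cv2.resize(t['image'][110:260,240:440,::-1],None,fx=4,fy=4))
o=robot.get_obs();print(o['tool_pos'],o['ee_rot'],o['width'],w2p(o['tool_pos']),o['wrist_force'],o['wrist_torque'],o['joint_positions'])
E
```

```text
time: 9.43
tool_pos: [0.6007, 0.2424, 0.1425]
ee_rot: [3.141, -0.002, 0.389]
wrist_force: [0.8, -0.7, -2.3]
width: 0.0424
time: 9.93
tool_pos: [0.6007, 0.2424, 0.1426]
ee_rot: [-3.141, -0.002, -0.043]
wrist_force: [0.9, -1.2, -0.1]
width: 0.0423
[0.60072388 0.24241411 0.14255467] [-3.14143133e+00 -1.71670466e-03 -4.34304075e-02] 0.042259828565225734 [0.00050865 0.00030403] [ 1.53963256 -0.96215587  0.63437785] [-0.13103648 -0.04263475  0.05202437] [ 2.96279995e-01  3.31355065e-01  1.25002954e+00 -4.19954708e-04
  1.55853569e+00  1.91051139e+00]
```

View pics/s6c.png

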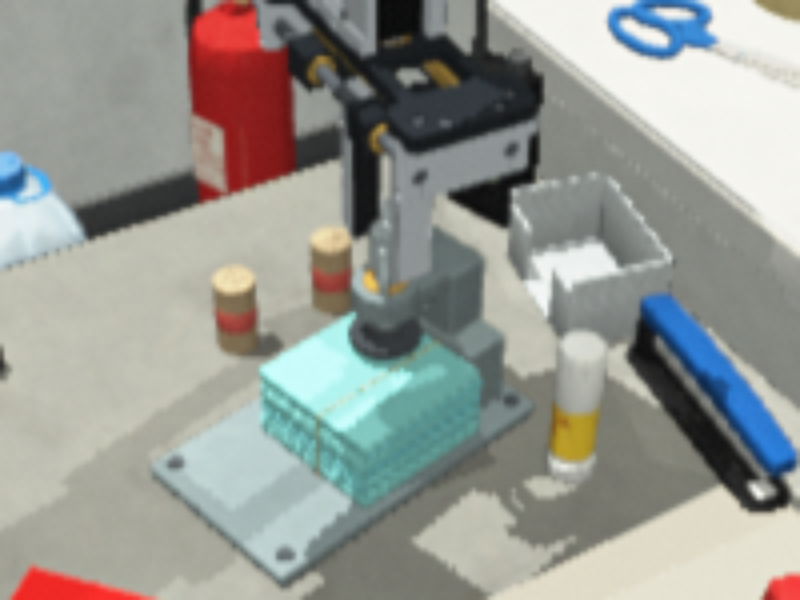

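```bash
python3 -m inch '[{"linear":[0,0,0],"twist":0.05,"gripper":0.45},{"linear":[0,0,0.37],"twist":0.05,"gripper":0.45},{"linear":[0,0,0.37],"twist":0.1,"gripper":0.45},{"linear":[0,0,0.37],"twist":0.22,"gripper":0.45},{"linear":[0,0,0.37],"twist":0.33,"gripper":0.45},{"linear":[0,0,0.37],"twist":0.44,"gripper":0.45},{"linear":[0,0,0.37],"twist":0.55,"gripper":0.45},{"linear":[0,0,0.37],"twist":0.66,"gripper":0.45},{"linear":[0,0,0.37],"twist":0.77,"gripper":0.45},{"linear":[0,0,0.37],"twist":0.88,"gripper":0.45}]'; python3 -m inch '[{"linear":[0,0,0],"twist":0.11,"gripper":0.45},{"linear":[0,0,0],"twist":0.22,"gripper":0.45},{"linear":[0,0,0],"twist":0.33,"gripper":0.45},{"linear":[0,0,0],"twist":0.44,"gripper":0.45},{"linear":[0,0,0],"twist":0.55,"gripper":0.45},{"linear":[0,0,0],"twist":0.66,"gripper":0.45},{"linear":[0,0,0],"twist":0.77,"gripper":0.45},{"linear":[0,0,0],"twist":0.88,"gripper":0.45},{"linear":[0,0,0],"twist":1,"gripper":0.45}]';python3 -m inch '[{"linear":[0,0,0],"twist":0.11,"gripper":0.45},{"linear":[0,0,0],"twist":0.22,"gripper":0.45},{"linear":[0,0,0],"twist":0.33,"gripper":0.45},{"linear":[0,0,0],"twist":0.44,"gripper":0.45},{"linear":[0,0,0],"twist":0.55,"gripper":0.45},{"linear":[0,0,0],"twist":0.66,"gripper":0.45},{"linear":[0,0,0],"twist":0.77,"gripper":0.45},{"linear":[0,0,0],"twist":0.88,"gripper":0.45},{"linear":[0,0,0],"twist":1,"gripper":0.45}]';  python3 - <<'E'
from h import *
t=snap('scene','s7')
cv2.imwrite('pics/s7c.png',cv2.resize(t['image'][110:260,240:440,::-1],None,fx=4,fy=4))
o=robot.get_obs();print(o['tool_pos'],o['ee_rot'],o['width'],w2p(o['tool_pos']),o['wrist_force'],o['wrist_torque'])
E
```

```text
time: 10.82
tool_pos: [0.6001, 0.2428, 0.1792]
ee_rot: [-3.142, -0.001, 0.884]
wrist_force: [0.7, -0.2, -0.3]
width: 0.0427
time: 11.57
tool_pos: [0.6001, 0.2428, 0.1793]
ee_rot: [3.141, -0.0, 1.93]
wrist_force: [-1.0, -0.5, -0.0]
width: 0.0425
time: 12.32
tool_pos: [0.6001, 0.2428, 0.1792]
ee_rot: [3.141, 0.0, 2.977]
wrist_force: [-0.3, 1.2, -0.6]
width: 0.042
[0.60010963 0.24272632 0.17920524] [3.14098198e+00 2.26649393e-04 2.98076457e+00] 0.042361504028654504 [-1.60184798e-05  7.50679026e-04] [-0.01624132 -0.34008007  0.76296725] [ 0.03686745 -0.00054788 -0.01139127]
```

View pics/s7c.png

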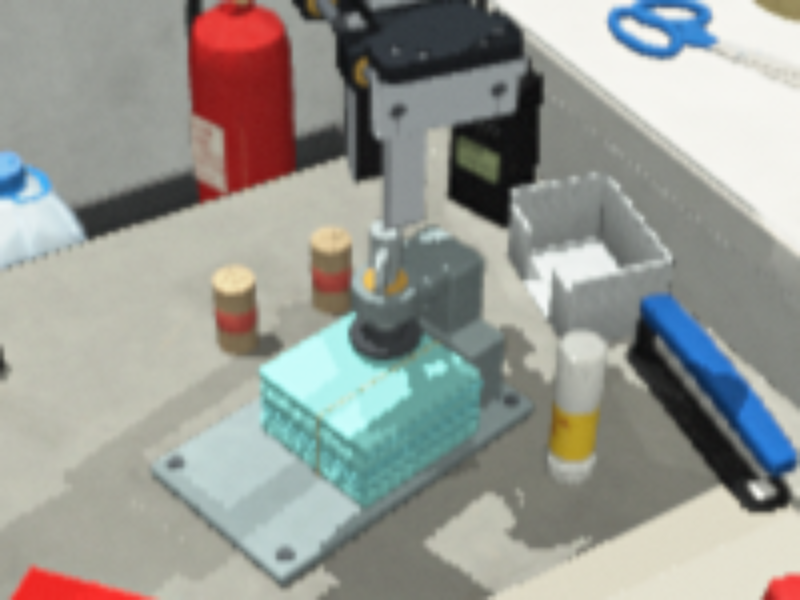

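```bash
python3 -m inch '[{"linear":[0,0,0],"twist":0.11,"gripper":0.45},{"linear":[0,0,0],"twist":0.22,"gripper":0.45},{"linear":[0,0,0],"twist":0.32,"gripper":0.45},{"linear":[0,0,0],"twist":0.32,"gripper":0.45},{"linear":[0,0,-0.15],"twist":0.32,"gripper":0.45},{"linear":[0,0,-0.3],"twist":0.32,"gripper":0.45},{"linear":[0,0,-0.43],"twist":0.32,"gripper":0.45},{"linear":[0,0,-0.43],"twist":0.32,"gripper":0.45},{"linear":[0,0,-0.43],"twist":0.25,"gripper":0.45}]'; python3 -m inch '[{"linear":[0,0,0],"twist":-0.11,"gripper":0.45},{"linear":[0,0,0],"twist":-0.22,"gripper":0.45},{"linear":[0,0,0],"twist":-0.33,"gripper":0.45},{"linear":[0,0,0],"twist":-0.44,"gripper":0.45},{"linear":[0,0,0],"twist":-0.55,"gripper":0.45},{"linear":[0,0,0],"twist":-0.66,"gripper":0.45},{"linear":[0,0,0],"twist":-0.77,"gripper":0.45},{"linear":[0,0,0],"twist":-0.88,"gripper":0.45},{"linear":[0,0,0],"twist":-1,"gripper":0.45}]'
```

```text
time: 13.12
tool_pos: [0.5995, 0.2423, 0.1342]
ee_rot: [-3.141, -0.003, -3.056]
wrist_force: [0.4, -0.5, 0.2]
width: 0.0424
time: 13.87
tool_pos: [0.6008, 0.2418, 0.1358]
ee_rot: [3.141, 0.002, 2.176]
wrist_force: [2.4, -1.4, -1.6]
width: 0.042
```

```bash
python3 -m inch '[{"linear":[0,0,0],"twist":-0.11,"gripper":0.45},{"linear":[0,0,0],"twist":-0.22,"gripper":0.45},{"linear":[0,0,0],"twist":-0.33,"gripper":0.45},{"linear":[0,0,0],"twist":-0.44,"gripper":0.45},{"linear":[0,0,0],"twist":-0.55,"gripper":0.45},{"linear":[0,0,0],"twist":-0.66,"gripper":0.45},{"linear":[0,0,0],"twist":-0.77,"gripper":0.45},{"linear":[0,0,0],"twist":-0.88,"gripper":0.45},{"linear":[0,0,0],"twist":-1,"gripper":0.45}]'; python3 -m inch '[{"linear":[0,0,0],"twist":-0.11,"gripper":0.45},{"linear":[0,0,0],"twist":-0.22,"gripper":0.45},{"linear":[0,0,0],"twist":-0.33,"gripper":0.45},{"linear":[0,0,0],"twist":-0.44,"gripper":0.45},{"linear":[0,0,0],"twist":-0.55,"gripper":0.45},{"linear":[0,0,0],"twist":-0.66,"gripper":0.45},{"linear":[0,0,0],"twist":-0.77,"gripper":0.45},{"linear":[0,0,0],"twist":-0.88,"gripper":0.45},{"linear":[0,0,0],"twist":-1,"gripper":0.45}]'; python3 -m inch '[{"linear":[0,0,0],"twist":-0.11,"gripper":0.45},{"linear":[0,0,0],"twist":-0.11,"gripper":0.45}]';  python3 - <<'E'
from h import *
t=snap('scene','s8')
cv2.imwrite('pics/s8c.png',cv2.resize(t['image'][110:260,240:440,::-1],None,fx=4,fy=4))
o=robot.get_obs();print(o['tool_pos'],o['ee_rot'],o['width'],w2p(o['tool_pos']),o['wrist_force'],o['wrist_torque'])
E
```

```text
time: 14.62
tool_pos: [0.6004, 0.2422, 0.1356]
ee_rot: [3.141, 0.001, 1.13]
wrist_force: [0.7, -0.5, -2.1]
width: 0.0423
time: 15.37
tool_pos: [0.6009, 0.2424, 0.1357]
ee_rot: [3.141, -0.001, 0.083]
wrist_force: [1.5, -0.7, -1.9]
width: 0.0422
time: 15.53
tool_pos: [0.6008, 0.2423, 0.1359]
ee_rot: [3.141, -0.001, -0.028]
wrist_force: [0.9, -0.8, -0.4]
width: 0.0423
[0.6006568  0.24236956 0.13598716] [ 3.14151425e+00 -8.55289904e-04 -2.36256504e-02] 0.04229849589851299 [0.00043304 0.00027632] [ 0.83552159 -1.21040757 -1.18595905] [-0.05136443 -0.06214385  0.00053377]
```

View pics/s8c.png

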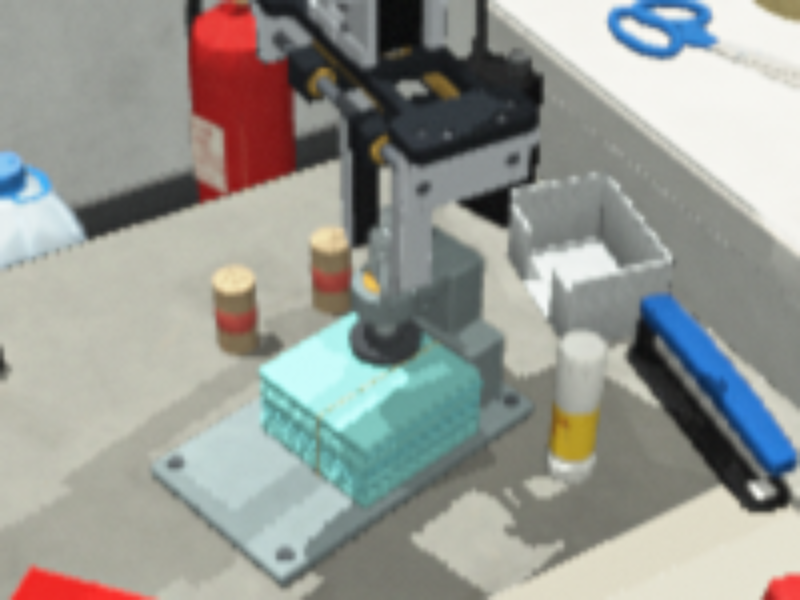

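```bash
python3 -m inch '[{"linear":[0,0,0],"twist":0.05,"gripper":0.45},{"linear":[0,0,0.37],"twist":0.05,"gripper":0.45},{"linear":[0,0,0.37],"twist":0.1,"gripper":0.45},{"linear":[0,0,0.37],"twist":0.22,"gripper":0.45},{"linear":[0,0,0.37],"twist":0.33,"gripper":0.45},{"linear":[0,0,0.37],"twist":0.44,"gripper":0.45},{"linear":[0,0,0.37],"twist":0.55,"gripper":0.45},{"linear":[0,0,0.37],"twist":0.66,"gripper":0.45},{"linear":[0,0,0.37],"twist":0.77,"gripper":0.45},{"linear":[0,0,0.37],"twist":0.88,"gripper":0.45}]'; python3 -m inch '[{"linear":[0,0,0],"twist":0.11,"gripper":0.45},{"linear":[0,0,0],"twist":0.22,"gripper":0.45},{"linear":[0,0,0],"twist":0.33,"gripper":0.45},{"linear":[0,0,0],"twist":0.44,"gripper":0.45},{"linear":[0,0,0],"twist":0.55,"gripper":0.45},{"linear":[0,0,0],"twist":0.66,"gripper":0.45},{"linear":[0,0,0],"twist":0.77,"gripper":0.45},{"linear":[0,0,0],"twist":0.88,"gripper":0.45},{"linear":[0,0,0],"twist":1,"gripper":0.45}]';python3 -m inch '[{"linear":[0,0,0],"twist":0.11,"gripper":0.45},{"linear":[0,0,0],"twist":0.22,"gripper":0.45},{"linear":[0,0,0],"twist":0.33,"gripper":0.45},{"linear":[0,0,0],"twist":0.44,"gripper":0.45},{"linear":[0,0,0],"twist":0.55,"gripper":0.45},{"linear":[0,0,0],"twist":0.66,"gripper":0.45},{"linear":[0,0,0],"twist":0.77,"gripper":0.45},{"linear":[0,0,0],"twist":0.88,"gripper":0.45},{"linear":[0,0,0],"twist":1,"gripper":0.45}]'; python3 -m inch '[{"linear":[0,0,0],"twist":0.11,"gripper":0.45},{"linear":[0,0,0],"twist":0.22,"gripper":0.45},{"linear":[0,0,0],"twist":0.32,"gripper":0.45},{"linear":[0,0,0],"twist":0.32,"gripper":0.45},{"linear":[0,0,-0.15],"twist":0.32,"gripper":0.45},{"linear":[0,0,-0.3],"twist":0.32,"gripper":0.45},{"linear":[0,0,-0.37],"twist":0.32,"gripper":0.45},{"linear":[0,0,-0.37],"twist":0.32,"gripper":0.45},{"linear":[0,0,-0.37],"twist":0.25,"gripper":0.45}]'
```

```text
time: 16.42
tool_pos: [0.6002, 0.2427, 0.1732]
ee_rot: [-3.142, -0.0, 0.905]
wrist_force: [0.7, 0.3, -0.6]
width: 0.0424
time: 17.17
tool_pos: [0.6002, 0.2427, 0.1732]
ee_rot: [3.141, -0.0, 1.952]
wrist_force: [-0.1, 0.9, 0.5]
width: 0.0423
time: 17.92
tool_pos: [0.6001, 0.2427, 0.1731]
ee_rot: [3.141, 0.0, 2.998]
wrist_force: [0.0, -0.3, 0.9]
width: 0.0421
time: 18.67
tool_pos: [0.5999, 0.2425, 0.1352]
ee_rot: [-3.142, -0.001, -3.033]
wrist_force: [0.0, -0.7, -0.2]
width: 0.0424
```

```bash
python3 -m inch '[{"linear":[0,0,0],"twist":-0.11,"gripper":0.45},{"linear":[0,0,0],"twist":-0.22,"gripper":0.45},{"linear":[0,0,0],"twist":-0.33,"gripper":0.45},{"linear":[0,0,0],"twist":-0.44,"gripper":0.45},{"linear":[0,0,0],"twist":-0.55,"gripper":0.45},{"linear":[0,0,0],"twist":-0.66,"gripper":0.45},{"linear":[0,0,0],"twist":-0.77,"gripper":0.45},{"linear":[0,0,0],"twist":-0.88,"gripper":0.45},{"linear":[0,0,0],"twist":-1,"gripper":0.45}]'; python3 -m inch '[{"linear":[0,0,0],"twist":-0.11,"gripper":0.45},{"linear":[0,0,0],"twist":-0.22,"gripper":0.45},{"linear":[0,0,0],"twist":-0.33,"gripper":0.45},{"linear":[0,0,0],"twist":-0.44,"gripper":0.45},{"linear":[0,0,0],"twist":-0.55,"gripper":0.45},{"linear":[0,0,0],"twist":-0.66,"gripper":0.45},{"linear":[0,0,0],"twist":-0.77,"gripper":0.45},{"linear":[0,0,0],"twist":-0.88,"gripper":0.45},{"linear":[0,0,0],"twist":-1,"gripper":0.45}]';  python3 -m inch '[{"linear":[0,0,0],"twist":-0.11,"gripper":0.45},{"linear":[0,0,0],"twist":-0.22,"gripper":0.45},{"linear":[0,0,0],"twist":-0.33,"gripper":0.45},{"linear":[0,0,0],"twist":-0.38,"gripper":0.45},{"linear":[0,0,0],"twist":-0.38,"gripper":0.45}]'
python3 - <<'E'
from h import *
t=snap('scene','s9')
cv2.imwrite('pics/s9c.png',cv2.resize(t['image'][110:260,240:440,::-1],None,fx=4,fy=4))
o=robot.get_obs();print(o['tool_pos'],o['ee_rot'],o['width'],w2p(o['tool_pos']),o['wrist_force'],o['wrist_torque'])
E
```

```text
time: 19.42
tool_pos: [0.601, 0.2419, 0.1363]
ee_rot: [3.141, 0.002, 2.198]
wrist_force: [1.3, -1.5, -2.0]
width: 0.0424
time: 20.17
tool_pos: [0.6005, 0.2421, 0.136]
ee_rot: [3.141, 0.0, 1.152]
wrist_force: [0.6, -0.7, -2.0]
width: 0.0423
time: 20.58
tool_pos: [0.6005, 0.2424, 0.1361]
ee_rot: [3.141, -0.0, 0.759]
wrist_force: [0.5, -1.1, 0.1]
width: 0.0422
[0.60053666 0.2425998  0.13629618] [ 3.14120244e+00 -8.36092169e-04  7.61451555e-01] 0.042246559209783895 [0.00036981 0.00052821] [-0.08692626 -0.15451729 -0.18355397] [-0.07764202  0.11415073 -0.03245148]
```

View pics/s9c.png

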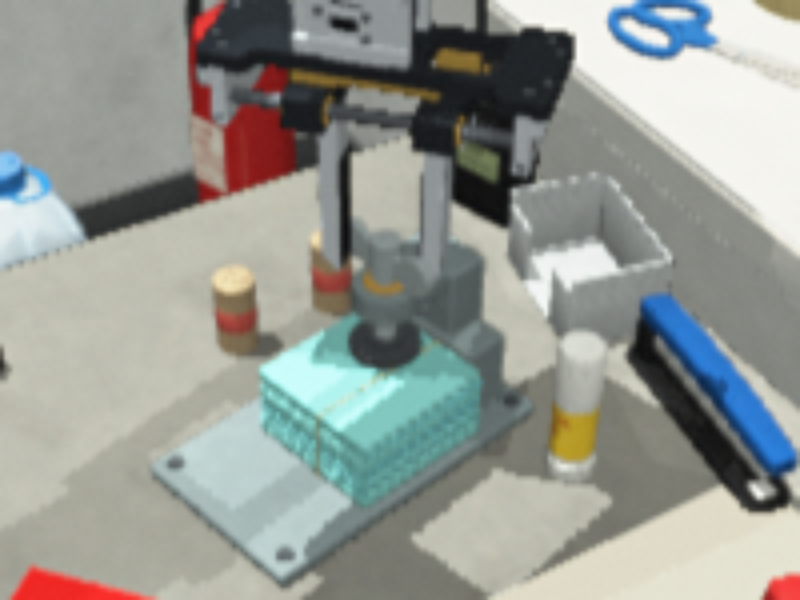

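```bash
cat > o.py <<'E'
from h import *
o=robot.get_obs();print(o['ee_rot'][2].round(3),w2p(o['tool_pos']).round(4),o['wrist_force'].round(1),o['wrist_torque'].round(3),o['joint_torque'][5].round(3))
E
python3 o.py; python3 -m inch '[{"linear":[0,0,0],"twist":-0.05,"gripper":0.45},{"linear":[0,0,0],"twist":-0.1,"gripper":0.45},{"linear":[0,0,0],"twist":-0.15,"gripper":0.45}]'; python3 o.py;  python3 -m inch '[{"linear":[0,0,0],"twist":-0.05,"gripper":0.45},{"linear":[0,0,0],"twist":-0.1,"gripper":0.45},{"linear":[0,0,0],"twist":-0.15,"gripper":0.45}]'; python3 o.py;  python3 -m inch '[{"linear":[0,0,0],"twist":-0.05,"gripper":0.45},{"linear":[0,0,0],"twist":-0.1,"gripper":0.45},{"linear":[0,0,0],"twist":-0.15,"gripper":0.45}]'; python3 o.py
```

```text
0.761 [0.0004 0.0005] [-0.1 -0.2 -0.2] [-0.078  0.114 -0.032] 0.139
time: 20.88
tool_pos: [0.6006, 0.2426, 0.1362]
ee_rot: [3.141, -0.001, 0.602]
wrist_force: [0.9, -0.0, -0.3]
width: 0.0426
0.602 [0.0004 0.0005] [ 0.9 -0.  -0.3] [-0.068  0.028  0.061] -0.457
time: 21.13
tool_pos: [0.6008, 0.2426, 0.1361]
ee_rot: [3.141, -0.001, 0.445]
wrist_force: [1.8, -0.5, -1.8]
width: 0.0422
0.445 [0.0006 0.0005] [ 1.8 -0.5 -1.8] [-0.015 -0.115  0.108] -0.419
time: 21.38
tool_pos: [0.6009, 0.2426, 0.1361]
ee_rot: [3.141, -0.002, 0.288]
wrist_force: [1.7, -0.5, -1.4]
width: 0.0422
0.288 [0.0007 0.0005] [ 1.7 -0.5 -1.4] [-0.05  -0.18   0.096] -0.376
```

```bash
python3 -m inch '[{"linear":[0,0,0],"twist":-0.04,"gripper":0.45},{"linear":[0,0,0],"twist":-0.08,"gripper":0.45},{"linear":[0,0,0],"twist":-0.12,"gripper":0.45},{"linear":[0,0,0],"twist":-0.12,"gripper":0.45}]'; python3 o.py;  python3 -m inch '[{"linear":[0,0,0],"twist":-0.04,"gripper":0.45},{"linear":[0,0,0],"twist":-0.08,"gripper":0.45},{"linear":[0,0,0],"twist":-0.12,"gripper":0.45},{"linear":[0,0,0],"twist":-0.12,"gripper":0.45}]'; python3 o.py
```

```text
time: 21.72
tool_pos: [0.601, 0.2426, 0.1361]
ee_rot: [3.141, -0.002, 0.164]
wrist_force: [2.2, 0.6, -1.5]
width: 0.0427
0.164 [0.0008 0.0004] [ 2.2  0.6 -1.5] [-0.026 -0.277  0.081] 0.388
time: 22.05
tool_pos: [0.6011, 0.2425, 0.1361]
ee_rot: [-3.141, -0.002, 0.039]
wrist_force: [2.8, 1.5, -2.2]
width: 0.0421
0.039 [0.0009 0.0003] [ 2.8  1.5 -2.2] [ 0.022 -0.362  0.066] 0.416
```

Run:
```python
from h import *
F=[];M=[]
for i in range(10):
    s=robot.snapshot('scene'); o=robot.get_obs(); F.append(o['wrist_force']);M.append(o['wrist_torque'])
print(np.mean(F,0).round(2),np.mean(M,0).round(3),np.std(M,0).round(3),o['ee_rot'][2],o['time'])
cv2.imwrite('pics/s10c.png',cv2.resize(s['image'][150:230,300:380,::-1],None,fx=7,fy=7,interpolation=cv2.INTER_CUBIC))
```

```text
[ 3.54 -0.17 -0.64] [-0.025 -0.589  0.145] [0.03  0.147 0.044] 0.03831226204795235 22.55
```

View pics/s10c.png

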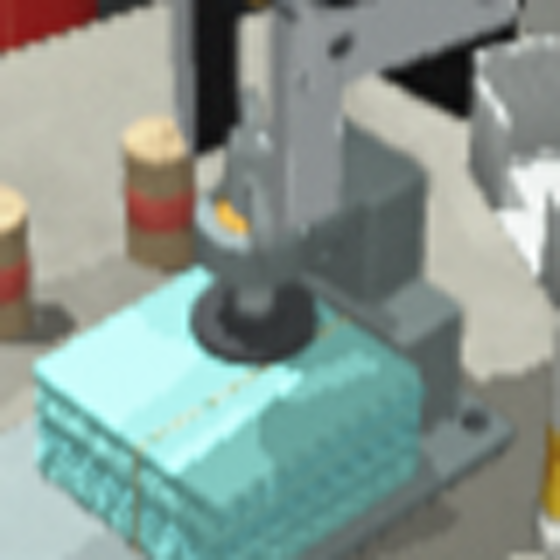

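```bash
cat > a.py <<'E'
from h import *
F=[];M=[]
for i in range(8):
    s=robot.snapshot('scene'); o=robot.get_obs(); F.append(o['wrist_force']);M.append(o['wrist_torque'])
print(np.mean(F[3:],0).round(2),np.mean(M[3:],0).round(3),o['ee_rot'][2],o['time'])
E
python3 -m inch '[{"linear":[0,0,0],"twist":-0.04,"gripper":0.45},{"linear":[0,0,0],"twist":-0.08,"gripper":0.45},{"linear":[0,0,0],"twist":-0.1,"gripper":0.45},{"linear":[0,0,0],"twist":-0.1,"gripper":0.45}]'; python3 a.py;  python3 -m inch '[{"linear":[0,0,0],"twist":-0.04,"gripper":0.45},{"linear":[0,0,0],"twist":-0.08,"gripper":0.45},{"linear":[0,0,0],"twist":-0.08,"gripper":0.45}]'; python3 a.py
```

```text
time: 22.88
tool_pos: [0.601, 0.2425, 0.136]
ee_rot: [-3.141, -0.002, -0.067]
wrist_force: [4.7, -0.2, 0.5]
width: 0.0427
[ 5.54  0.16 -0.14] [-0.017 -0.829  0.178] -0.06642962828182042 23.2833
time: 23.53
tool_pos: [0.6011, 0.2424, 0.136]
ee_rot: [-3.141, -0.002, -0.152]
wrist_force: [6.4, -1.2, -0.2]
width: 0.0422
[ 5.42 -0.17 -0.27] [-0.053 -0.837  0.145] -0.15031574454880103 23.9333
```

```bash
python3 -m inch '[{"linear":[0,0,0],"twist":-0.04,"gripper":0.45},{"linear":[0,0,0],"twist":-0.08,"gripper":0.45},{"linear":[0,0,0],"twist":-0.08,"gripper":0.45}]'; python3 a.py
python3 - <<'E'
from h import *
s=snap('scene','s11')
cv2.imwrite('pics/s11c.png',cv2.resize(s['image'][150:230,300:380,::-1],None,fx=7,fy=7,interpolation=cv2.INTER_CUBIC))
E
```

```text
time: 24.18
tool_pos: [0.6012, 0.2424, 0.1361]
ee_rot: [-3.141, -0.002, -0.235]
wrist_force: [5.0, 0.4, 0.2]
width: 0.0427
[ 5.53 -0.04  0.05] [-0.043 -0.851  0.174] -0.23408815758183477 24.5833
```

View pics/s11c.png

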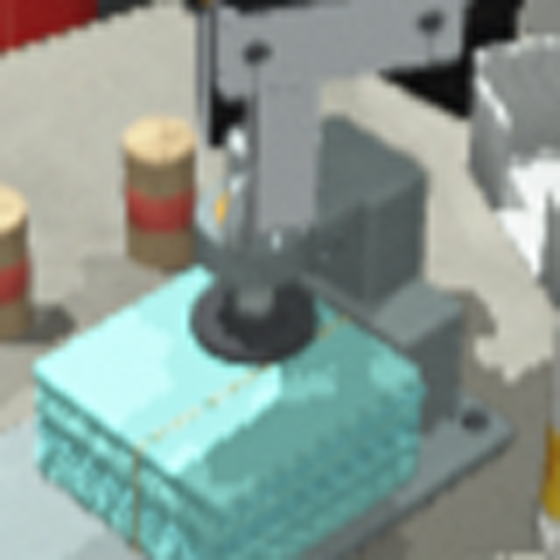

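```bash
python3 -m inch '[{"linear":[0,0,0],"twist":0.1,"gripper":0.45},{"linear":[0,0,0],"twist":0.2,"gripper":0.45},{"linear":[0,0,0],"twist":0.3,"gripper":0.45},{"linear":[0,0,0.2],"twist":0.3,"gripper":0.45},{"linear":[0,0,0.6],"twist":0.3,"gripper":0.45},{"linear":[-0.3,0,0.8],"twist":0.3,"gripper":0.45},{"linear":[-0.7,0,0.8],"twist":0.3,"gripper":0.45},{"linear":[-1,0,0.8],"twist":0.3,"gripper":0.45}]'; python3 -m inch '[{"linear":[-0.4,0,0],"twist":0,"gripper":0.45},{"linear":[-0.8,0,0],"twist":0,"gripper":0.45},{"linear":[-1,0,0],"twist":0,"gripper":0.45},{"linear":[-1,0,0],"twist":0,"gripper":0.45},{"linear":[-1,0,0],"twist":0,"gripper":0.45}]'
python3 - <<'E'
from h import *
t=snap('top','t12');s=snap('scene','s12')
cv2.imwrite('pics/t12c.png',cv2.resize(t['image'][130:210,265:345,::-1],None,fx=7,fy=7,interpolation=cv2.INTER_CUBIC))
cv2.imwrite('pics/s12c.png',cv2.resize(s['image'][150:230,300:380,::-1],None,fx=7,fy=7,interpolation=cv2.INTER_CUBIC))
C=cloud(t); w=(C[...,2]>.111)&(C[...,2]<.17)&(np.hypot(C[...,0]-P[0],C[...,1]-P[1])<.045)
L=np.array([w2p(p) for p in C[w]]); print(len(L),L.mean(0),C[w][:,2].max())
u,sv,vt=np.linalg.svd(L-L.mean(0));print(vt[0],sv)
E
```

```text
time: 25.3
tool_pos: [0.4979, 0.2428, 0.2174]
ee_rot: [-3.14, 0.001, 0.08]
wrist_force: [0.1, 0.9, -0.0]
width: 0.0422
time: 25.72
tool_pos: [0.3989, 0.2426, 0.2158]
ee_rot: [-3.142, 0.001, 0.081]
wrist_force: [1.0, -0.3, -0.2]
width: 0.0423
158 [-0.00031195  0.00156179] 0.13677654283576623
[0.38344105 0.92356535] [0.22967849 0.04079494]
```

View pics/t12c.png

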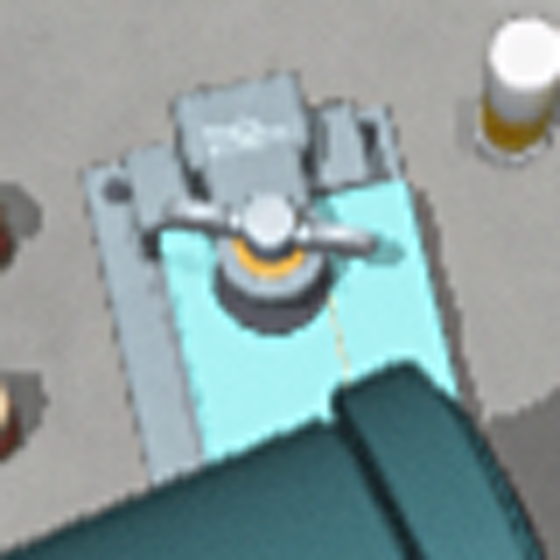

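View pics/s12c.png

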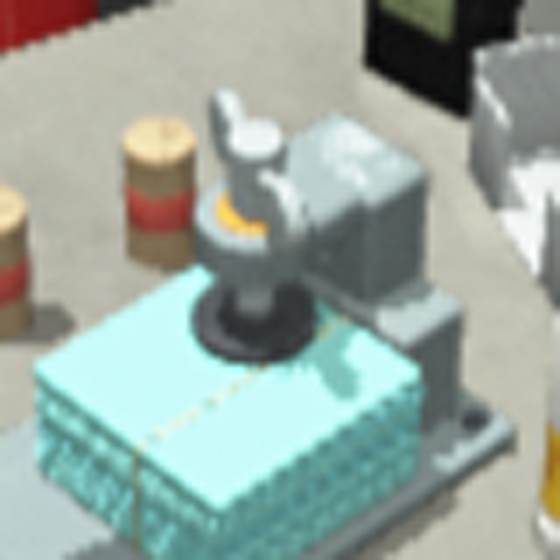

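Run:
```python
from h import *
s=snap('scene','s13')
a=load('s2')['image'].astype(int); 
cv2.imwrite('pics/s13c.png',cv2.resize(s['image'][145:265,265:415,::-1],None,fx=5,fy=5,interpolation=cv2.INTER_CUBIC))
```

```text
(no output)
```

View pics/s13c.png

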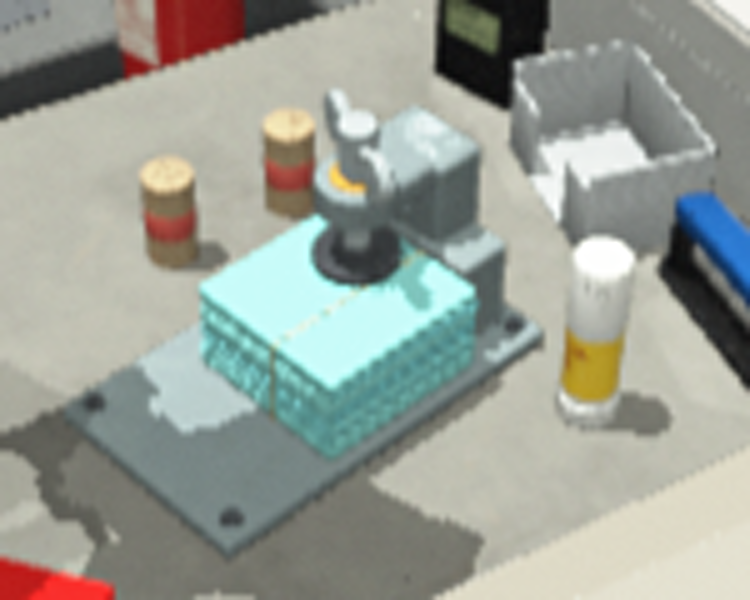

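The bundle's corners are unchanged from the seated picture, at (202,290), (333,390) and (475,290). The pad bears on the bundle, and the coin rolls and glue stick haven't moved. The arm is clear.

```bash
python3 -c "
from bench import robot
robot.close_job(); o=robot.get_obs(); print(o['time'],o['tool_pos'])"
```

```text
the job is handed in; nothing more can be done
the job is handed in; nothing more can be done
```

I pushed the bundle back against the stop with both fingertips, tightened the screw, backed the arm clear and handed the job in at about 26 s. No verdict is reported.

- **Bundle:** the push met about 10 N at the stop. The camera fit then gave x −22 mm, y −8 mm and about 0.02 rad askew in the press's frame. The final picture shows its corners in the same place.
- **Screw:** I straddled the wings with the fingers without gripping and turned them clockwise in three strokes, from about 3.0 rad, until they sprang back when let go. They came to rest at about 12.96 rad, against the expected 13.0.
- **Surroundings:** the coin rolls and glue stick look unmoved, and the arm finished touching nothing.

**Less certain points:**
- At the end of the last stroke the wrist force levelled off at about 5.5 N, short of the 7 N in your description, although I turned the tool further. One finger was carrying most of the load.
- I couldn't measure the pad force directly. That it is firm rests on the spring-back and the final wing angle, read to about ±0.05 rad.

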